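Open the carving board's spring clamp to the mark and hold it

TASK

Open the clamp of the yellow carving board so that a colleague can lay the roast in: first slide the red lock knob all the way out, away from the rail, to its end stop, then pull the clamp jaw by its black grip against the spring until its red pointer stands over the green mark. Finish while still holding the jaw there with the gripper, because it springs shut if let go. Leave the lock open and do not disturb the carton, the jar and the knife beside it.

Things in the scene. Friction and masses are not known exactly. Their poses are not given: they have to be found in the camera images.
- clampboard: Fixed yellow carving board, 260 x 390 x 20 mm, with a spring clamp on it. Origin on the table surface, below the centre line of the aluminium rail; the board reaches from -135 to +125 mm along its x and from -195 to +195 mm along its y. Its y axis runs along the rail: the jaw is pulled towards +y, away from the fixed steel jaw at the -y end. Its x axis points to the side of the scale and of the lock's end stop (the lock opens towards +x). z up.
- jaw (a joint): Travel of the clamp jaw along the board's +y, in m: 0 = closed (its start), 0.10 = farthest. A spring pulls it shut: about 5 N at 0 growing by 1 N per 10 mm (13 N at 0.08), plus a little friction. It cannot be pulled while the lock bolt is in. It springs shut when released.
- jaw_grip (a point): Centre of the jaw's upright black grip, a block 24 x 24 mm (edges along the board's x and y) and 52 mm tall, standing on the dark carriage on the rail. The point is 74 mm above the table, the grip's top 100 mm and the carriage's top 48 mm (carriage 46 x 50 mm). The steel jaw plate beside it (40 to 125 mm towards the board's -x) is 56 mm high. 25 mm or more is free all round the grip above 56 mm.
- pointer (a point): Tip of the jaw's small red pointer, 46 mm from the grip's axis towards the board's +x and level with the grip along y; moves with the jaw. 36 mm above the table.
- mark: Fixed green clip on the white scale strip beside the rail, 12 mm wide along the board's y, 22 mm long along x. Origin at its centre, on the strip; axes parallel to the board's. The pointer is over the mark when it is level with it along y, within the clip's width (6 mm either way). It lies 40 to 80 mm along +y from the closed pointer.
- lock (a joint): Travel of the lock along the board's +x, in m: 0 = bolt fully in (jaw blocked), 0.04 = end stop, fully open. Starts between 0 and 0.008. Friction of about 2 N; it stays where it is left.
- lock_knob (a point): Centre of the red lock knob, an upright block 22 x 22 mm and 40 mm tall, on a guide near the board's -y end (122 mm from the closed grip along -y, 58 mm along +x when shut). The point is 58 mm above the table, the knob's top 78 mm; its foot and guide are up to 39 mm high. Slides along the board's +x.
- carton: Bystander, loose: white and green drink carton 70 x 70 mm, 205 mm tall, 0.6 kg; origin under its centre. Stands beside one end of the board.
- jar: Bystander, loose: amber jar with red lid, 60 mm diameter, 100 mm tall; origin under its centre. Stands beside the other end of the board.
- knife: Bystander, loose: kitchen knife with blue handle lying flat on the table along the board's +x side (the far side from the robot), 270 mm long (along its y), 16 mm high; origin under its middle.

How it is judged (in metres and radians):
On the way, in this order (a step that is already met when the one before it is completed fails the run):
1. the lock knob is at its outer end stop (within 4 mm) (value of joint lock above 0.036 m), for 0.2 s.
2. the jaw is out with its pointer over the green mark, the lock still open (y of pointer in the frame of mark between -0.006 and 0.006 m and value of joint lock above 0.036 m), for 0.3 s.
At the end, for the whole second after the job is handed in: The pointer is within 6 mm of the green mark along the rail and still (under 20 mm/s), the gripper's fingers bear on the jaw with more than 2 N and nothing else holds it (no bystander or lock touches it), and the lock is within 4 mm of its end stop (all of step 2 and contact force between the fingers and jaw above 2 N and contact force between jaw and lock below 0.5 N and velocity of joint jaw between -0.02 and 0.02 m/s and contact force between jaw and carton below 0.2 N and contact force between jaw and jar below 0.2 N and contact force between jaw and knife below 0.2 N); the arm keeps its last pose, push and grip.
It fails at once if the carton is shifted by more than 20 mm or tipped (distance of carton from where it was at the start of the episode above 0.02 m or angle between carton's own z axis and vertical above 0.35 rad).
It fails at once if the jar is shifted by more than 20 mm or tipped (distance of jar from where it was at the start of the episode above 0.02 m or angle between jar's own z axis and vertical above 0.35 rad).
It fails at once if the knife is shifted by more than 20 mm (distance of knife from where it was at the start of the episode above 0.02 m).
It also fails if it takes over 40 s, if anything falls off the work surface, if the arm or the gripper's body presses on something with over 40 N, if the wrist force passes 120 N, or if a joint passes its speed limit or range.

ROBOT

A 6-joint arm with a two-finger parallel gripper is mounted at the origin on the work surface. World frame = base frame: x ahead of the robot, y to its left, z up, the work surface at z = 0. Lengths are in m, angles in degrees, forces in N, time in s.
With the tool pointing down it reaches from about 0.325 to 0.775 m from the base axis. Payload 9.3 kg.
Tool frame: the origin (TCP) lies at the very end of the fingers, on their centre line; the grasp point (between the pads) lies 19 mm behind it; y points along the fingers, z is the direction in which the jaws open and shut, and the axes are right-handed (so a half turn about y gives the same grasp; the last joint's range is limited). The gripper opens to 85 mm and grips with 20 to 120 N. Pads are 22 mm wide; open, the fingers measure 114 mm over their backs; the gripper's body (76 mm by 85 mm) begins 54 mm behind the grasp point. The pads swing forward as they close: fully open they stand 13 mm farther back than shut.
Start: joints at [64.309, 14.817, 1.232, 76.415, 0, 81.257], TCP at [0.16, 0.526, 0.231] pointing down, gripper open.
Joint ranges: [-174.27, 174.27], [-52.1, 104.24], [-59.71, 78.15], [-110.17, 111.67], [-87.03, 83.33], [-180, 180]. Speed limits (degrees/s): [127.2, 127.2, 159.86, 180, 180, 180].

INTERFACE

Orientations are given as a 3x3 rotation matrix whose columns are the frame's x, y, z axes.
In Python, from cell import robot gives the robot as it stands. The module is installed in compiled form; this text tells all that it offers.
- The arm moves only by the tool step_arm, never from a script. Its argument "series" is a list that holds one entry, the list of rows, each a list of 7 numbers: the shift along the tool's x, y, z in mm, then the turn, a rotation vector about the tool's x, y, z in degrees, then the opening, from 0 (shut) to 1 (fully open). A call has 1 to 12 rows; each row is the pose to reach, as a shift and turn from the pose commanded when the call began, along the tool's axes at that moment; what a row does not reach only later rows make up. A row lasts 1/8 s, in which the tool goes at most 62.5 mm and 10.7 degrees, less where a joint would pass 70% of its speed; a pose out of reach is approached as far as the arm can. A call with a gripper value outside its range is refused whole. The fingers move at their own pace and stop on an object; "squeeze" is the grip in N (left out, the last holds). Time passes only in rows, so rows that repeat a pose let the fingers close. It gives the time, the measured TCP pose, the force and the opening at its end, in the units of the state.
- robot.get_state(): the state, without advancing time (a new reading comes with each control period).
- robot.grab_frame(name): name is "scene" or "top" or "wrist"; returns the picture (480x640x3 uint8, blue, green, red); there is no depth.
- robot.get_calibration(name): a dict with "fx", "fy", "cx", "cy" (pixels), "world_to_cam" (4x4, takes a point from world to camera coordinates). Camera axes: x right, y down, z forward; pixel columns grow to the right and rows downward; lengths in m; the calibration is good to about 2 mm. A picture is of the moment at which its call begins: read the wrist's pose just before it. get_calibration takes no time and is no camera call; for the wrist camera it gives the pose at the moment of the call.
- robot.sign_off(): hands the job in, once; it reports no verdict.
The state is a dict: "t": time; "qpos": joint angles; "qd": joint speeds; "joint_efforts": joint torques, N m; "position": TCP position; "eef_rot": TCP orientation; "contact_force": force on the tool from outside, world axes, zero at the start; "torque": the same for the moment, N m; "width": finger opening in m.
Only numpy, scipy, OpenCV 4.12 (cv2) and the standard library are available. Lean on these libraries where they do the work, as an engineer would, in place of code of your own. Each camera call takes 0.05 s, during which the arm holds its last target.

## Working session

There is one attempt and no reset: what is moved stays moved. The work goes in short steps, Python scripts to look and compute and a tool call to move; the robot and the scene stay as the last step left them, time stands still between calls to the robot, and variables do not carry over. Pictures are saved under pics/ and viewed, and the job is handed in when it is done.

Besides the shell and the picture viewer there is one more tool, called after "Request:" as name([rows], argument=value, ...), one row to a line, values as JSON. step_arm: Moves the arm, as the interface text tells. Its arguments: {"type":"object","properties":{"series":{"type":"array","items":{"type":"array","items":{"type":"array","items":{"type":"number"}}}},"squeeze":{"type":"number"}},"required":["series"]}

```bash
mkdir -p pics
python3 - <<'E'
from cell import robot
import cv2,numpy as np
s=robot.get_state()
for k in('t','position','eef_rot','contact_force','width'):print(k,np.round(s[k],3))
for n in('scene','top'):
    cv2.imwrite(f'pics/{n}0.png',robot.grab_frame(n))
    c=robot.get_calibration(n);print(n,c)
E
```

```text
t 0.0
position [0.16  0.526 0.231]
eef_rot [[ 0.957 -0.001  0.292]
 [-0.292 -0.001  0.957]
 [-0.    -1.    -0.001]]
contact_force [ 0.478 -0.559  0.02 ]
width 0.085
scene {'fx': 554.8477929574061, 'fy': 554.8477929574061, 'cx': 320.9411868941434, 'cy': 237.16715020516955, 'world_to_cam': array([[-8.12105373e-01,  5.83510375e-01,  7.10985477e-04,
         4.18118257e-01],
       [ 4.94087613e-01,  6.88297698e-01, -5.31153188e-01,
        -2.75532556e-01],
       [-3.10422766e-01, -4.31001069e-01, -8.47275507e-01,
         1.40888979e+00],
       [ 0.00000000e+00,  0.00000000e+00,  0.00000000e+00,
         1.00000000e+00]])}
top {'fx': 474.6168324805551, 'fy': 474.6168324805551, 'cx': 325.56802885236294, 'cy': 240.10971021223557, 'world_to_cam': array([[ 0.0292019 , -0.99948366, -0.01340389,  0.04079856],
       [-0.99011527, -0.02708264, -0.13761646,  0.54246331],
       [ 0.13718239,  0.01729006, -0.99039489,  0.81862656],
       [ 0.        ,  0.        ,  0.        ,  1.        ]])}
```

View pics/scene0.png

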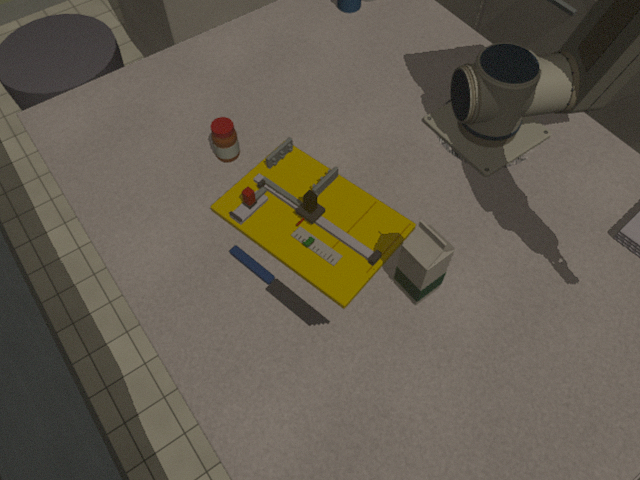

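View pics/top0.png

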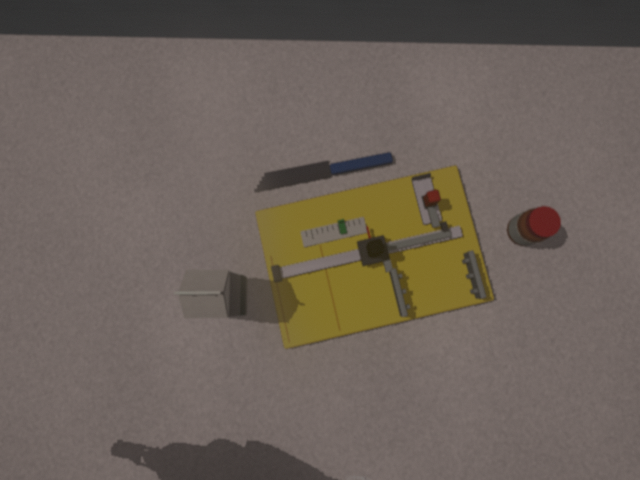

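The top view shows the grip at about (375,247), the red knob at (433,198), the green mark at (342,227) and the pointer at (369,231). The jar is to the right and the carton to the left, with the knife beyond the board. Next I measure these with colour masks.

```bash
cat > h.py <<'E'
import cv2,numpy as np
from cell import robot
def ray(c,u,v):
    T=c['world_to_cam'];R=T[:3,:3];o=-R.T@T[:3,3]
    d=R.T@np.array([(u-c['cx'])/c['fx'],(v-c['cy'])/c['fy'],1]);return o,d
def onz(c,p,z):
    o,d=ray(c,*p);return o+d*(z-o[2])/d[2]
def tri(c1,p1,c2,p2):
    P=[np.diag([1,1,1])@np.array([[c['fx'],0,c['cx']],[0,c['fy'],c['cy']],[0,0,1]])@c['world_to_cam'][:3] for c in(c1,c2)]
    X=cv2.triangulatePoints(P[0],P[1],np.array(p1,float).reshape(2,1),np.array(p2,float).reshape(2,1));return (X[:3]/X[3]).ravel()
def proj(c,X):
    q=c['world_to_cam'][:3]@np.append(X,1);return c['fx']*q[0]/q[2]+c['cx'],c['fy']*q[1]/q[2]+c['cy']
def blobs(im,lo,hi,mn=8):
    h=cv2.cvtColor(im,cv2.COLOR_BGR2HSV)
    if lo[0]>hi[0]: m=cv2.inRange(h,(0,)+lo[1:],hi)|cv2.inRange(h,lo,(180,)+hi[1:])
    else: m=cv2.inRange(h,lo,hi)
    n,l,s,c=cv2.connectedComponentsWithStats(m)
    return m,[(np.round(c[i],1).tolist(),s[i].tolist()) for i in range(1,n) if s[i][4]>=mn]
E
python3 - <<'E'
from h import *
for n in('scene','top'):
    im=cv2.imread(f'pics/{n}0.png');print(n)
    for nm,lo,hi in(('red',(172,120,50),(6,255,255)),('green',(45,90,30),(85,255,255)),('yellow',(20,150,60),(33,255,255))):
        m,b=blobs(im,lo,hi);print(nm,b if nm!='yellow' else '')
        if nm=='yellow':
            k=max(cv2.findContours(cv2.morphologyEx(m,cv2.MORPH_CLOSE,np.ones((9,9))),0,2)[0],key=cv2.contourArea)
            c=robot.get_calibration(n);r=cv2.boxPoints(cv2.minAreaRect(k)) if 0 else cv2.approxPolyDP(cv2.convexHull(k),6,True)[:,0]
            for p in r:print(p,onz(c,p,.02).round(4))
im=cv2.imread('pics/top0.png');cv2.imwrite('pics/topz.png',cv2.resize(im[150:330,250:500],None,fx=3.2,fy=3.2,interpolation=2))
im=cv2.imread('pics/scene0.png');cv2.imwrite('pics/scz.png',cv2.resize(im[130:310,200:420],None,fx=3.3,fy=3.3,interpolation=2))
E
```

```text
scene
red [([222.1, 127.1], [211, 117, 23, 21, 376]), ([247.6, 192.5], [242, 187, 12, 13, 73]), ([248.0, 201.7], [246, 199, 5, 6, 10])]
green [([308.6, 241.1], [303, 237, 12, 10, 53])]
yellow 
[293 146] [ 0.4391 -0.2221  0.02  ]
[415 224] [0.3472 0.1241 0.02  ]
[344 307] [0.5962 0.1932 0.02  ]
[211 208] [ 0.6931 -0.1775  0.02  ]
[261 161] [ 0.5278 -0.2276  0.02  ]
top
red [([432.7, 196.0], [426, 191, 14, 11, 112]), ([542.7, 221.9], [526, 207, 34, 32, 839])]
green [([341.8, 226.7], [339, 221, 7, 12, 63])]
yellow 
[455 167] [ 0.6886 -0.1822  0.02  ]
[492 298] [ 0.4464 -0.2467  0.02  ]
[319 340] [0.3628 0.0629 0.02  ]
[289 339] [0.3629 0.1167 0.02  ]
[285 280] [0.4681 0.1282 0.02  ]
[430 172] [ 0.6777 -0.1355  0.02  ]
```

View pics/topz.png

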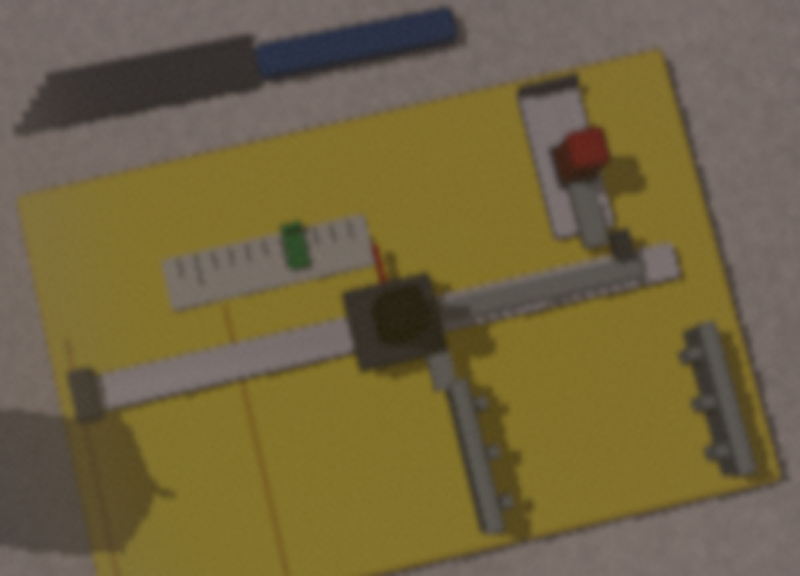

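View pics/scz.png

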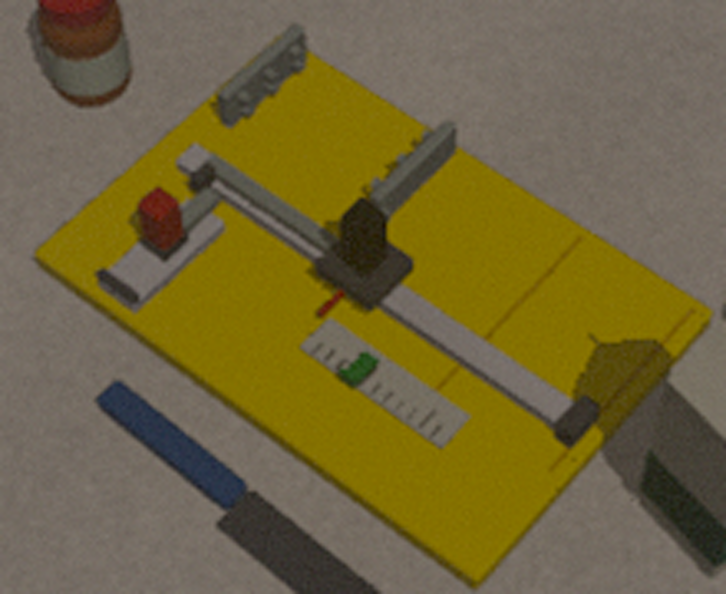

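The zooms show the board corners, the red pointer tip at (375,247) in the top zoom, the mark at (295,246), and the dark grip at about (405,312). I fit the board frame to the corners.

Run:
```python
from h import *
t=robot.get_calibration('top');s=robot.get_calibration('scene')
Z=lambda x,y:(250+x/3.2,150+y/3.2)
S=lambda x,y:(200+x/3.3,130+y/3.3)
def fit(c,pix,loc):
    W=np.array([onz(c,p,.02)[:2] for p in pix]);L=np.array(loc)
    a=L-L.mean(0);b=W-W.mean(0)
    th=np.arctan2((a[:,0]*b[:,1]-a[:,1]*b[:,0]).sum(),(a*b).sum())
    R=np.array([[np.cos(th),-np.sin(th)],[np.sin(th),np.cos(th)]]);o=W.mean(0)-R@L.mean(0)
    print('yaw',np.degrees(th),'o',o.round(4),'res mm',((W-(L@R.T+o))*1000).round(1).tolist());return R,o
L4=[(.125,-.195),(-.135,-.195),(.125,.195),(-.135,.195)]
R1,o1=fit(t,[Z(662,52),Z(785,480),Z(18,198),(287,347)],L4)
R2,o2=fit(s,[S(38,258),S(300,45),S(475,580),S(712,315)],L4)
def rep(nm,X):
    print(nm,X.round(4),'board',(R1.T@(X[:2]-o1)).round(4))
rep('mark top',onz(t,(341.8,226.7),.026));rep('mark sc',onz(s,(308.6,241.1),.026))
rep('mark tri',tri(t,(341.8,226.7),s,(308.6,241.1)))
rep('pointer top',onz(t,Z(375,246),.036));rep('pointer sc',onz(s,S(320,314),.036))
rep('knob topface',onz(t,Z(590,145),.078));rep('knob sc',onz(s,S(160,197),.078))
rep('grip topface',onz(t,Z(412,310),.1));rep('grip sc',onz(s,S(365,211),.1))
rep('carton',onz(s,S(690,560),.0)); rep('jar lid',onz(t,(543,222),.1))
```

```text
yaw 14.688589360720036 o [ 0.5236 -0.0313] res mm [[-3.8, 2.5], [0.6, 1.7], [-2.0, -0.9], [5.2, -3.3]]
yaw 14.140115062785146 o [ 0.5234 -0.021 ] res mm [[0.1, 3.1], [-1.2, 11.7], [-2.4, -7.7], [3.4, -7.1]]
mark top [0.5684 0.0273 0.026 ] board [0.0582 0.0453]
mark sc [0.5665 0.0261 0.026 ] board [0.0561 0.0447]
mark tri [0.5677 0.0275 0.0291] board [0.0576 0.0457]
pointer top [ 0.5676 -0.0186  0.036 ] board [0.0458 0.0012]
pointer sc [ 0.567 -0.017  0.036] board [0.0457 0.0028]
knob topface [ 0.6192 -0.1311  0.078 ] board [ 0.0672 -0.1208]
knob sc [ 0.615  -0.1312  0.078 ] board [ 0.0631 -0.1198]
grip topface [ 0.5235 -0.0339  0.1   ] board [-0.0007 -0.0025]
grip sc [ 0.5208 -0.0294  0.1   ] board [-0.0022  0.0026]
carton [0.47   0.2519 0.    ] board [0.02   0.2876]
jar lid [ 0.5729 -0.3072  0.1   ] board [-0.0222 -0.2794]
```

Request:
step_arm([
  [[0,-50,0,0,0,0,1],[39,-60,-31,0,-3,0,1],[79,-60,-62,0,-6,0,1],[118,-60,-93,0,-9,0,1],[157,-60,-124,0,-12,0,1],[197,-60,-155,0,-15,0,1],[236,-60,-186,0,-18,0,1],[275,-60,-217,0,-21,0,1],[315,-60,-248,0,-24,0,1],[354,-60,-279,0,-27,0,1],[393,-60,-310,0,-30,0,1],[433,-60,-341,0,-31.4,0,1]],
])

```text
t: 1.6
position: [0.4757, 0.0721, 0.2911]
eef_rot: [[0.968, -0.0, -0.251], [0.251, 0.0, 0.968], [-0.0, -1.0, 0.0]]
contact_force: [0.6, 0.2, 0.2]
width: 0.0855
```

Request:
step_arm([
  [[18,0,-46,0,0,0,1],[35,0,-93,0,0,0,1],[52,20,-140,0,0,0,1],[70,50,-187,0,0,0,1],[86,80,-232,0,0,0,1],[86,90,-232,0,0,0,1],[86,90,-232,0,0,0,1]],
])

```text
t: 2.48
position: [0.6157, -0.1292, 0.2002]
eef_rot: [[0.968, -0.002, -0.249], [0.249, 0.001, 0.968], [-0.002, -1.0, 0.002]]
contact_force: [0.0, 0.0, 0.1]
width: 0.0853
```

Run:
```python
from h import *
s=robot.get_state();print(s['position'],s['t'])
c=robot.get_calibration('wrist');im=robot.grab_frame('wrist');np.save('cw.npy',c,allow_pickle=True)
cv2.imwrite('pics/w1.png',im);print(c)
```

```text
[ 0.61566197 -0.12924419  0.20019162] 2.475
{'fx': 432.8012750102642, 'fy': 432.8012750102642, 'cx': 313.42835274973015, 'cy': 242.5480708515199, 'world_to_cam': array([[-0.24918006,  0.96845536,  0.00187281,  0.27873489],
       [ 0.93288959,  0.23950895,  0.26898415, -0.56898348],
       [ 0.26005059,  0.06877261, -0.96314278,  0.19705481],
       [ 0.        ,  0.        ,  0.        ,  1.        ]])}
```

View pics/w1.png

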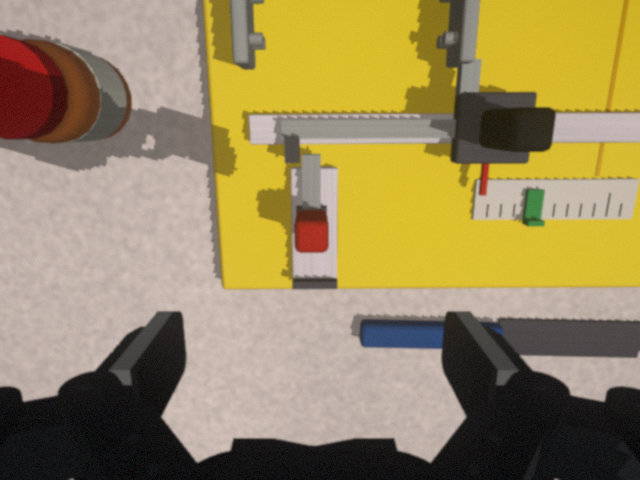

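The wrist view is clear: the knob's top face is at about (312,236), the pointer tip at (484,193) and the mark at (534,203).

Run:
```python
from h import *
c=np.load('cw.npy',allow_pickle=True).item();im=cv2.imread('pics/w1.png')
m,b=blobs(im,(172,120,120),(6,255,255),30);print(b)
m,g=blobs(im,(45,90,30),(85,255,255),30);print(g)
bx=np.array([.968,.25]);by=np.array([-.25,.968]);tcp=np.array([.6157,-.1292])
for nm,p,z in(('knobtop',(312,236),.078),('knob corners',(296,223),.078),('k2',(327,251),.078),('mark',g[0][0],.026),('ptr tip',(484,193),.036),('grip bottom-left',(481,110),.1),('gripr',(553,148),.1),('rail end',(212,129),.02)):
    X=onz(c,p,z)[:2];print(nm,X.round(4),'from tcp board mm',(1000*np.array([bx@(X-tcp),by@(X-tcp)])).round(1))
```

```text
[([20.4, 54.8], [0, 35, 48, 40, 912]), ([483.8, 179.6], [480, 164, 8, 31, 154]), ([311.7, 236.4], [296, 222, 32, 30, 927])]
[([533.4, 207.4], [524, 190, 20, 36, 582])]
knobtop [ 0.6164 -0.1303] from tcp board mm [ 0.4 -1.2]
knob corners [ 0.6108 -0.1421] from tcp board mm [ -8.  -11.2]
k2 [ 0.6236 -0.1186] from tcp board mm [10.3  8.3]
mark [0.5675 0.0269] from tcp board mm [ -7.6 163.1]
ptr tip [ 0.566  -0.0167] from tcp board mm [-20.  121.3]
grip bottom-left [ 0.5207 -0.0613] from tcp board mm [-75.   89.5]
gripr [ 0.5296 -0.0161] from tcp board mm [-55. 131.]
rail end [ 0.572  -0.2161] from tcp board mm [-64.  -73.2]
```

Request:
step_arm([
  [[0,45,-1,0,0,0,1],[0,90,-1,0,0,0,1],[0,130,-1,0,0,0,1],[0,152,-1,0,0,0,1],[0,152,-1,0,0,0,1],[0,152,-1,0,0,0,0],[0,152,-1,0,0,0,0],[0,152,-1,0,0,0,0],[0,152,-1,0,0,0,0],[0,152,-1,0,0,0,0]],
], squeeze=40)

```text
t: 3.78
position: [0.6168, -0.1305, 0.05]
eef_rot: [[0.968, 0.001, -0.25], [0.25, -0.0, 0.968], [0.001, -1.0, -0.0]]
contact_force: [-0.9, 1.0, 5.6]
width: 0.0211
```

Gripped (21 mm). Now slide it outward.

Request:
step_arm([
  [[8,0,0,0,0,0,0],[16,0,0,0,0,0,0],[22,0,0,0,0,0,0],[28,0,0,0,0,0,0],[31,0,0,0,0,0,0],[34,0,0,0,0,0,0],[34,0,0,0,0,0,0]],
])

```text
t: 4.65
position: [0.6482, -0.1222, 0.0499]
eef_rot: [[0.968, -0.002, -0.249], [0.249, -0.001, 0.968], [-0.003, -1.0, -0.0]]
contact_force: [-8.9, -0.4, 8.5]
width: 0.0217
```

Request:
step_arm([
  [[2,0,0,0,0,0,0],[4,0,0,0,0,0,0],[4,0,0,0,0,0,0],[4,0,0,0,0,0,0]],
])

```text
t: 5.15
position: [0.6486, -0.1221, 0.0495]
eef_rot: [[0.969, -0.009, -0.248], [0.248, -0.002, 0.969], [-0.009, -1.0, 0.0]]
contact_force: [-24.5, -5.2, 15.7]
width: 0.0215
```

Run:
```python
from h import *
c=robot.get_calibration('wrist');im=robot.grab_frame('wrist');np.save('cw.npy',c,allow_pickle=True)
cv2.imwrite('pics/w2.png',im);cv2.imwrite('pics/t2.png',cv2.resize(robot.grab_frame('top')[150:330,250:500],None,fx=3.2,fy=3.2,interpolation=2))
```

```text
(no output)
```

View pics/w2.png

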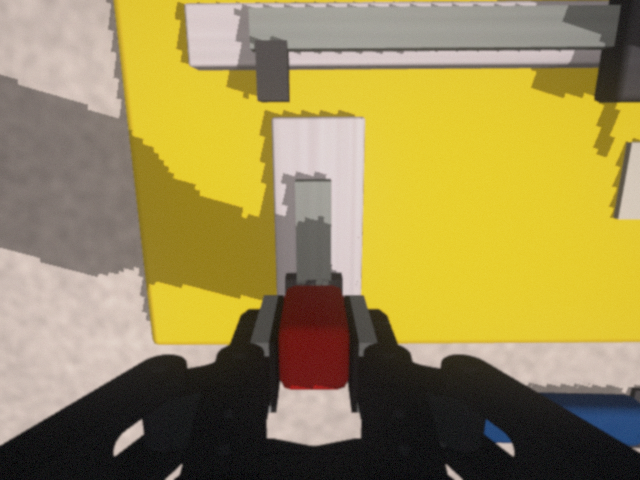

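The lock is at its end stop: force rose to 25 N with no further motion, and the picture shows the bolt drawn clear of the rail. I ease the push, release and rise.

Request:
step_arm([
  [[-2,0,0,0,0,0,0],[-2,0,0,0,0,0,1],[-2,0,0,0,0,0,1],[-2,0,0,0,0,0,1],[-2,0,0,0,0,0,1],[-2,-40,0,0,0,0,1],[-2,-90,0,0,0,0,1],[-22,-110,30,0,0,0,1],[-45,-110,70,0,0,0,1],[-70,-110,110,0,0,0,1],[-70,-110,130,0,0,0,1],[-70,-110,130,0,0,0,1]],
])

```text
t: 6.75
position: [0.5535, -0.0116, 0.1598]
eef_rot: [[0.968, 0.001, -0.251], [0.251, -0.0, 0.968], [0.001, -1.0, -0.0]]
contact_force: [-0.3, -0.6, -0.2]
width: 0.0855
```

Run:
```python
from h import *
s=robot.get_state();print(s['position'],s['t'])
c=robot.get_calibration('wrist');im=robot.grab_frame('wrist');np.save('cw.npy',c,allow_pickle=True)
cv2.imwrite('pics/w3.png',im)
```

```text
[ 0.55346847 -0.01157548  0.15976072] 6.75
```

View pics/w3.png

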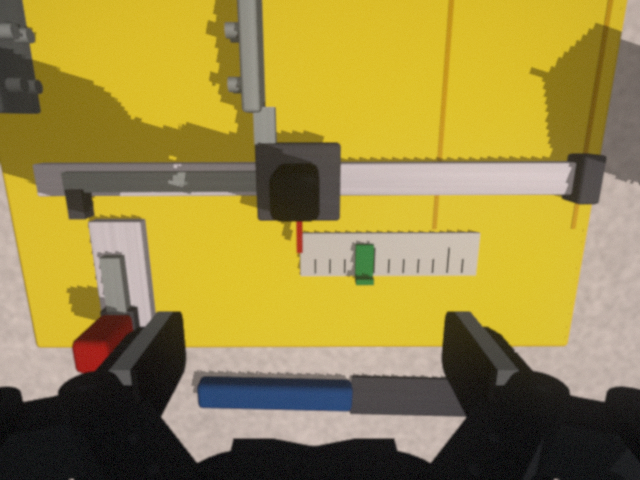

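The view shows the knob out at the end of its guide, the pointer tip at (299,251), the mark at (364,260) and the grip at about (295,192).

Run:
```python
from h import *
c=np.load('cw.npy',allow_pickle=True).item();im=cv2.imread('pics/w3.png')
m,b=blobs(im,(172,120,90),(6,255,255),30);print(b)
m,g=blobs(im,(45,90,30),(85,255,255),30);print(g)
gr=(cv2.cvtColor(im,6)[130:230,240:350]<22).astype(np.uint8);n,l,s,k=cv2.connectedComponentsWithStats(gr);print([(x+[240,130,0,0,0]).tolist() for x in s[1:] if x[4]>100])
bx=np.array([.968,.25]);by=np.array([-.25,.968]);tcp=np.array([.5535,-.0116])
for nm,p,z in(('mark',(364,g[0][0][1]),.022),('mark',(364,g[0][0][1]),.03),('ptr tip',(299,250),.036),('ptr base',(299,225),.036),('grip back',(295,168),.1),('grip top front edge',(295,192),.1)):
    X=onz(c,p,z)[:2];print(nm,X.round(4),'from tcp board mm',(1000*np.array([bx@(X-tcp),by@(X-tcp)])).round(1))
```

```text
[([299.4, 237.1], [298, 221, 5, 32, 115]), ([96.5, 349.6], [73, 319, 60, 55, 1261])]
[([364.2, 263.5], [355, 244, 19, 40, 675])]
[]
mark [0.5686 0.0274] from tcp board mm [24.3 34. ]
mark [0.5662 0.0257] from tcp board mm [21.6 33. ]
ptr tip [ 0.5662 -0.0184] from tcp board mm [10.6 -9.7]
ptr base [ 0.5502 -0.0224] from tcp board mm [-5.9 -9.6]
grip back [ 0.509  -0.0324] from tcp board mm [-48.2  -9. ]
grip top front edge [ 0.5199 -0.0298] from tcp board mm [-37.1  -9.2]
```

Request:
step_arm([
  [[-18,0,-5,0,0,0,1],[-36,0,-9.5,0,0,0,1],[-36,40,-9.5,0,0,0,1],[-36,75,-9.5,0,0,0,1],[-36,97,-9.5,0,0,0,1],[-36,97,-9.5,0,0,0,1],[-36,97,-9.5,0,0,0,0],[-36,97,-9.5,0,0,0,0],[-36,97,-9.5,0,0,0,0],[-36,97,-9.5,0,0,0,0],[-36,97,-9.5,0,0,0,0]],
], squeeze=60)

```text
t: 8.18
position: [0.5206, -0.0296, 0.0631]
eef_rot: [[0.968, 0.001, -0.251], [0.251, 0.002, 0.968], [0.001, -1.0, 0.002]]
contact_force: [-2.0, 6.6, 9.5]
width: 0.0232
```

Gripped (23 mm, expected 24). Now pull along +y (tool z).

Request:
step_arm([
  [[0,0,5,0,0,0,0],[0,0,11,0,0,0,0],[0,0,17,0,0,0,0],[0,0,23,0,0,0,0],[0,0,29,0,0,0,0],[0,0,35,0,0,0,0],[0,0,40,0,0,0,0],[0,0,43,0,0,0,0],[0,0,43,0,0,0,0],[0,0,43,0,0,0,0]],
])

```text
t: 9.43
position: [0.5104, 0.0096, 0.0632]
eef_rot: [[0.968, 0.001, -0.249], [0.249, -0.003, 0.968], [0.001, -1.0, -0.003]]
contact_force: [-1.0, -9.3, 5.8]
width: 0.0235
```

Run:
```python
from h import *
s=robot.get_state();print(s['position'],s['t'])
c=robot.get_calibration('wrist');im=robot.grab_frame('wrist');np.save('cw.npy',c,allow_pickle=True)
cv2.imwrite('pics/w4.png',im)
for n in('top','scene'):
    f=robot.grab_frame(n);cv2.imwrite(f'pics/{n}4.png',f)
f=cv2.imread('pics/scene4.png');cv2.imwrite('pics/scz4.png',cv2.resize(f[130:310,200:420],None,fx=3.3,fy=3.3,interpolation=2))
```

```text
[0.51035637 0.00956946 0.06320115] 9.425
```

View pics/w4.png

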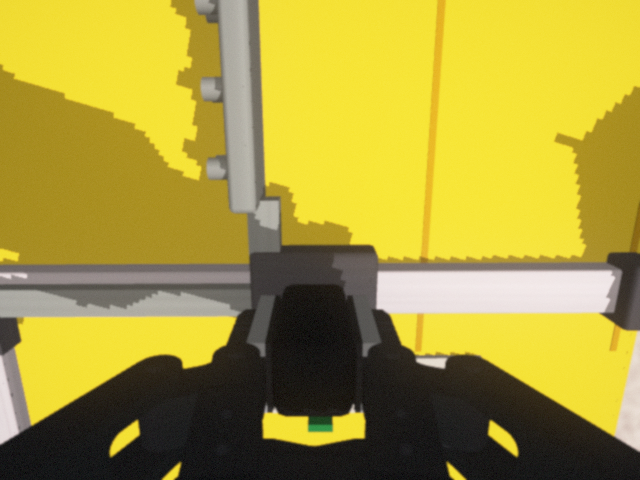

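View pics/scz4.png

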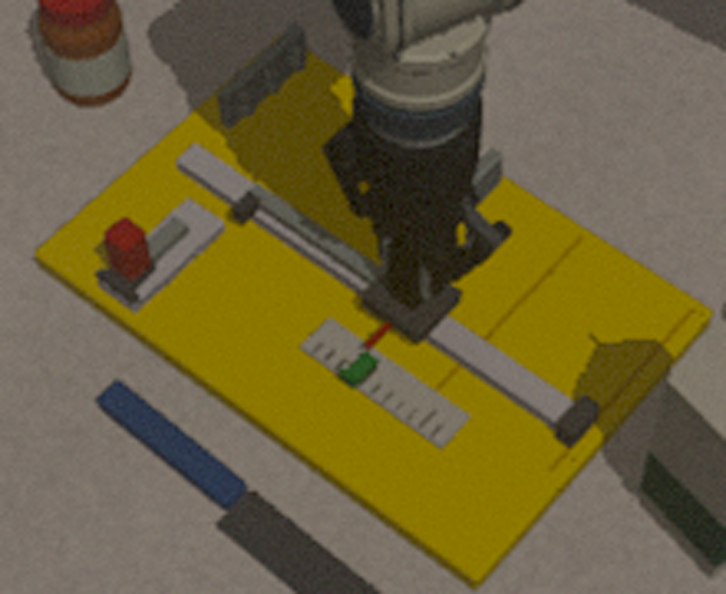

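View pics/top4.png

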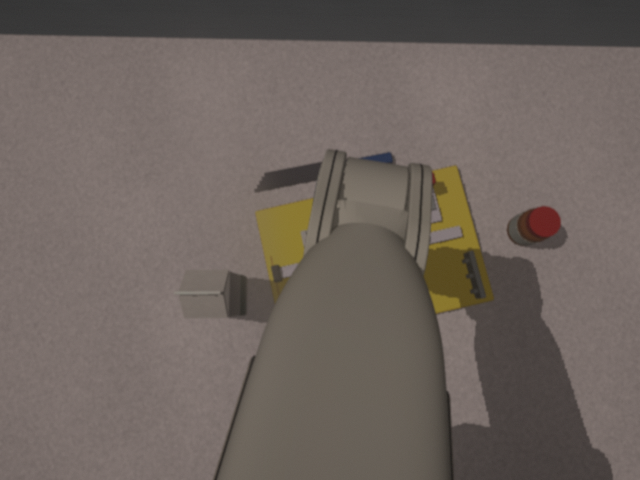

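The jaw followed, with the lock knob still out at its stop in the scene view; bystanders look unmoved. Pointer tip about (366,347) in the zoom. I check its offset from the mark.

Run:
```python
from h import *
by=np.array([-.25,.968]);bx=np.array([.968,.25]);S=lambda x,y:(200+x/3.3,130+y/3.3)
s=robot.get_calibration('scene');w=np.load('cw.npy',allow_pickle=True).item()
im=cv2.imread('pics/scene4.png')
m,b=blobs(im,(172,110,50),(6,255,255),4);print(b)
m,g=blobs(im,(45,90,30),(85,255,255),30);print(g)
im0=cv2.imread('pics/scene0.png');m,b0=blobs(im0,(172,110,50),(6,255,255),4);print(b0)
f=lambda c,p,z:(lambda X:(np.array([bx@X,by@X])*1000).round(1))(onz(c,p,z)[:2])
for z in(.024,.028):print('mark sc',f(s,g[0][0],z))
print('ptr tip sc now',f(s,S(366,347),.036),'start',f(s,S(320,314),.036))
gm,gw=blobs(cv2.imread('pics/w4.png'),(45,90,20),(85,255,255),20);print(gw)
st=gw[0][1];
for z in(.024,.03):print('mark w',f(w,(st[0]+st[2]/2-.5,st[1]+5),z))
X=np.array([.5104,.0096]);print('tcp',bx@X*1000,by@X*1000)
cv2.imwrite('pics/scz5.png',cv2.resize(im[215:265,280:340],None,fx=12,fy=12,interpolation=0))
```

```text
[([222.0, 127.1], [211, 117, 23, 21, 384]), ([237.9, 204.0], [232, 197, 12, 18, 115])]
[([308.2, 241.4], [303, 237, 11, 10, 57])]
[([222.1, 127.1], [211, 117, 23, 21, 378]), ([247.6, 192.5], [242, 187, 12, 13, 73]), ([248.0, 201.7], [246, 199, 5, 6, 10]), ([299.5, 221.5], [298, 220, 4, 4, 4])]
mark sc [ 555.1 -117.4]
mark sc [ 556.9 -115.7]
ptr tip sc now [ 544.8 -118.2] start [ 544.6 -158.2]
[([319.9, 423.2], [309, 416, 23, 15, 328])]
mark w [ 569.3 -115.8]
mark w [ 564.6 -115.9]
tcp 496.46719999999993 -118.30719999999998
```

View pics/scz5.png

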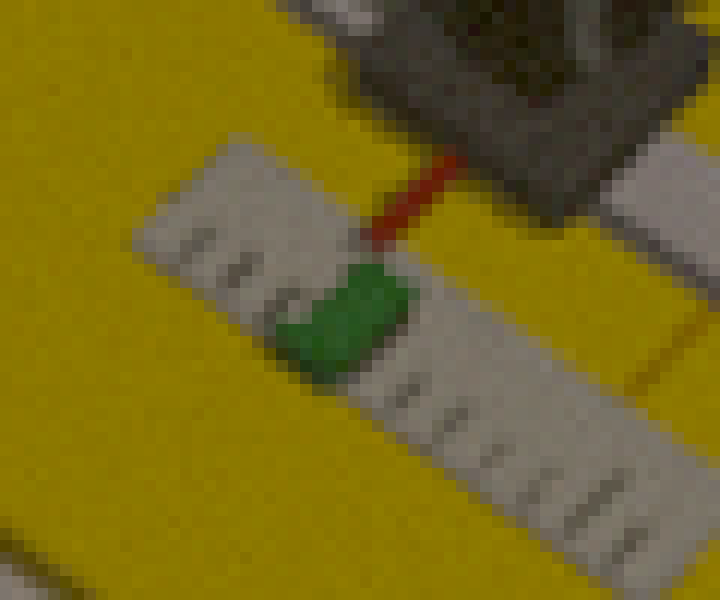

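All the estimates agree that the pointer is about 1–2.7 mm short of the mark's centre, so I add 2.5 mm.

Request:
step_arm([
  [[0,0,1,0,0,0,0],[0,0,2.5,0,0,0,0],[0,0,2.5,0,0,0,0],[0,0,2.5,0,0,0,0],[0,0,2.5,0,0,0,0],[0,0,2.5,0,0,0,0],[0,0,2.5,0,0,0,0],[0,0,2.5,0,0,0,0]],
])

```text
t: 10.58
position: [0.5097, 0.0119, 0.0632]
eef_rot: [[0.968, 0.001, -0.249], [0.249, -0.003, 0.968], [0.0, -1.0, -0.003]]
contact_force: [-1.9, -9.5, 6.2]
width: 0.0237
```

Run:
```python
from h import *
by=np.array([-.25,.968])
st=robot.get_state();print(st['t'],st['position'],'travel from grasp',by@(st['position'][:2]-np.array([.5206,-.0296])),st['contact_force'],st['width'],np.abs(st['qd']).max())
w=robot.get_calibration('wrist');gm,gw=blobs(robot.grab_frame('wrist'),(45,90,20),(85,255,255),20);q=gw[0][1]
print('mark-tcp',by@(onz(w,(q[0]+q[2]/2-.5,q[1]+5),.028)[:2]-st['position'][:2]))
im=robot.grab_frame('scene');m,b=blobs(im,(172,110,50),(6,255,255),4);print(b)
cv2.imwrite('pics/scz6.png',cv2.resize(im[180:270,210:340],None,fx=6,fy=6,interpolation=0))
```

```text
10.575 [0.50973168 0.01189251 0.0631677 ] travel from grasp 0.0428818316991043 [-1.88726026 -9.45429585  6.2141955 ] 0.02365888075565698 0.07608881695827595
mark-tcp 3.9898353640319905e-05
[([222.0, 127.1], [211, 117, 23, 22, 382]), ([238.1, 204.5], [232, 197, 13, 18, 129]), ([315.5, 231.2], [313, 229, 6, 6, 8])]
```

View pics/scz6.png

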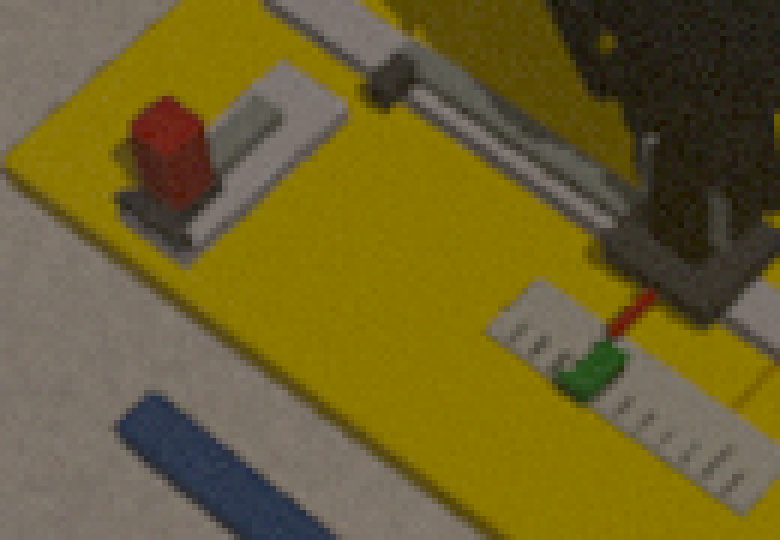

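The pointer is in line with the green mark, the knob sits against its stop block, and the arm is still. I hand it in.

```bash
python3 -c "
from cell import robot
print(robot.sign_off())"
```

```text
the job is handed in; nothing more can be done
None
```

The clamp is open: the lock knob is out at its end stop, and the gripper is still holding the jaw with its pointer over the green mark. I handed the job in at about 10.7 s of the 40 s allowed; no verdict was reported.

- **Lock:** I gripped the knob and slid it about 33 mm, from a start I estimated at roughly 7 mm already out. The force then rose to about 25 N with no further motion, and the last picture shows the knob against its stop block.
- **Jaw:** I gripped the black grip with 60 N and pulled it 42.9 mm, against a measured need of about 43.2 mm. The first pull fell about 2.5 mm short, so I corrected it.
- **Last check:** The wrist camera put the mark level with the grip to within about 0.1 mm. The calibration is only good to about 2 mm, but the scene view agrees. The outside force on the tool is about 9.5 N, which fits the spring holding against the gripper. The finger opening reads 23.7 mm on the 24 mm grip.
- **Bystanders:** The carton, jar and knife looked unmoved in the pictures. I checked them by eye only, except for the jar, whose lid stayed at the same pixels.

No check failed.

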